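# Clear the vent sill and pull the tilted vent flap shut with the hook pole

## Robot

A 6-joint arm with a two-finger parallel gripper is mounted at the origin on the work surface. World frame = base frame: x ahead of the robot, y to its left, z up, the work surface at z = 0. Lengths are in mm, angles in degrees, forces in N, time in s.
With the tool pointing down it reaches from about 325 to 775 mm from the base axis. Payload 5.5 kg.
Tool frame: the origin (TCP) lies between the finger pads; the fingertips stand 8 mm ahead of it and the grasp point (between the pads) lies 11 mm behind it; z points along the fingers, x is the direction in which the jaws open and shut, and the axes are right-handed (so a half turn about z gives the same grasp; the last joint's range is limited). The gripper opens to 88 mm and grips with 3 to 60 N. Pads are 20 mm wide; open, the fingers measure 115 mm over their backs; the gripper's body (75 mm by 178 mm) begins 61 mm behind the grasp point.
Start: joints at [-78.65, 5.22, 70.514, -0, 104.267, -3.249], TCP at [151.23, -580.643, 230.631] pointing down, gripper open.
Joint ranges: [-164.24, 164.24], [-49.07, 125.15], [9.68, 141.18], [-86.29, 266.29], [3.28, 154.24], [-151.56, 151.56]. Speed limits (degrees/s): [147.25, 147.25, 172.46, 180, 180, 180].

## Interface

Orientations are given as a 3x3 rotation matrix whose columns are the frame's x, y, z axes.
In Python, from plant import * gives the robot as it stands.
- The arm moves only by the shell command python3 -m jog 'ROWS' [FORCE]. ROWS is JSON, a list of rows, each an object with "offset": the shift along the world's x, y, z in mm, a list of three; "twist": the turn about the world's z in degrees; "fingers": the closure, from -1 (fully open) to 1 (shut). A call has 1 to 12 rows; each row shifts and turns the commanded pose from where the row before left it; what a row does not reach is not made up. A row lasts 1/8 s, in which the tool goes at most 62.5 mm and 10.7 degrees, less where a joint would pass 70% of its speed; a pose out of reach is approached as far as the arm can. A call is refused whole if a number of a shift passes 62.5 or a number of a turn 10.7, either way. A call with a gripper value outside its range is refused whole. The fingers move at their own pace and stop on an object; FORCE is the grip in N (left out, the last holds). Time passes only in rows, so rows that do not move let the fingers close. It gives the time, the measured TCP pose, the force and the opening at its end, in the units of the state.
- state(): the state, without advancing time (a new reading comes with each control period).
- read_camera(name): name is "scene" or "side" or "wrist"; returns the picture (480x640x3 uint8, red, green, blue); there is no depth.
- camera_model(name): a dict with "K" (3x3 intrinsics, pixels), "k1" (the pictures are not rectified: a ray, as slopes to the right and down, at radius r is drawn at 1 + k1 r^2 times it, then the intrinsics apply), "R" (3x3) and "t" (3): a world point X has camera coordinates R X + t. Camera axes: x right, y down, z forward; pixel columns grow to the right and rows downward; lengths in mm; the calibration is good to about 2 mm. A picture is of the moment at which its call begins: read the wrist's pose just before it. camera_model takes no time and is no camera call; for the wrist camera it gives the pose at the moment of the call.
- close_job(): hands the job in, once; it reports no verdict.
Trained networks look in the newest picture that a camera, given by its name, has taken for a name from the list of things; names that differ only in an ending like _2 or _b are one class to them, and where a whole thing is asked for, a point or a joint stands for the part that bears it (a point fixed in the world has none). Each returns a list of dicts, best first, with "conf" (0 to 1); they miss things now and then, are a little off and sometimes report something else, mostly with a low value. They report only what shows in the picture. A call takes as long as a camera call. They do not tell look-alikes from the thing itself.
- masks_of(camera, name): "pixels" (480x640 bool, what is visible of it).
- spot_point(camera, name): "point" ([x, y, z] in mm, in world coordinates, good to about 4 mm: a listed point, or the origin of a listed thing).
The state is a dict: "clock": time; "q": joint angles; "joint_velocities": joint speeds; "joint_torque": joint torques, N m; "tool_pos": TCP position; "orientation": TCP orientation; "ft_force": force on the tool from outside, world axes, zero at the start; "ft_torque": the same for the moment, N m; "width": finger opening in mm.
Only numpy, scipy, OpenCV 4.12 (cv2) and the standard library are available. Lean on these libraries where they do the work, as an engineer would, in place of code of your own. Each camera call takes 0.05 s, during which the arm holds its last target.

## Task

The vent flap under the eave stands tilted open and the black algae pad holder on its sill would stop it closing: first stand the holder upright in the steel feeding dish and let go. Then pick up the hook pole, put its side prong through the ring eye on the flap, and gently pull the flap fully shut with it, keeping the prong in the ring until it is shut and not touching the vent or flap with the gripper itself. Finally unhook the pole and lay it flat on the plywood shelf, clear of the vent and the dish, without knocking the holder over or disturbing the towers, jar and pump.

Things in the scene. Friction and masses are not known exactly. Their poses are not given: they have to be found in the camera images.
- vent: fixed plywood vent. Origin on the shelf top right below the middle of the flap's hinge line; own z up, y along the hinge, -x towards the robot. Base box 120 (x -90..+30) x 330 x 150 mm high; its top is the sill. On it two jambs 50 x 20 x 110 mm (x -50..0, inner faces at y = +-145, tops at z 260); open above, no top rail
- vent_hinge (a point): midpoint of the flap's hinge line, at sill height (150 mm); axes as the vent's. Flap: white board 310 mm wide, 157 high, 8 thick, inner face (to the robot when shut) in the hinge plane, with a raised plug panel 250 wide, 36 deep, from 50 to 115 mm above the hinge, which enters between the jambs when shut
- flap (a joint): opening angle of the flap, rad: 0 = fully shut (upright against the jambs, a stop), growing as its top tilts away from the robot about the vent's +y axis; starts 0.65 to 0.95, limit 1.1. Stiff friction hinge: it stays where it is left and needs about 2 to 4 N at the ring to move. Flap mass 0.35 kg
- ring_eye (a point): centre of the steel ring eye on the flap's inner face, mid-width, 137 mm up from the hinge, 45 mm out from the face (towards the robot). Ring of 6 mm wire, clear hole 26 mm, outer 38 mm, on a 7 mm stem. Axes turn with the flap: y is the direction through the hole, parallel to the hinge; x the face normal away from the robot when shut; z up along the flap
- pole_handle (a point): centre of the wooden handle of the hook pole, which lies loose on the shelf. Handle 110 mm (own x) x 24 mm wide (y) x 36 mm high (z, centre 18 mm above the shelf as it lies). A 10 mm steel rod runs on from the handle along own +x to 180 mm from this point. Whole pole 0.16 kg, balance point about 15 mm ahead of this point
- prong_mid (a point): middle of the pole's side prong: 8 mm thick steel, straight, square to the rod, at 175 mm ahead (own +x) of the handle centre, reaching from the rod's axis to 49 mm in own +y at the same height; this point is at own y = +25 mm. Axes as the pole's
- holder_mid (a point): centre (half-way up) of the black plastic algae pad holder standing loose on the sill: upright block 34 mm (own x) x 50 mm (own y), 105 mm high, on a foot 40 x 56 x 10 mm; own z up. About 0.14 kg
- dish_in (a point): centre of the inner floor (4 mm above the shelf) of the loose round stainless feeding dish: flat floor 146 mm across, rim 160 mm across and 22 mm high, about 0.3 kg
- tower_low_mid (a point): centre of the lower of two stacked terracotta ceramic shrimp towers, each 72 mm across and 75 mm high, loose; bystander
- tower_up_mid (a point): centre of the upper ceramic tower (stack 150 mm high); bystander
- jar_mid (a point): centre of the clear glass jar with grey twist cap, 68 mm across, 120 mm high, loose; bystander
- pump_mid (a point): 30 mm above the shelf at the middle of the grey air pump, 70 (x) x 90 (y) x 57 mm with a black knob on top (74 mm high in all), loose; bystander
Not all that is in view belongs to the job. What is meant by the part that bears holder_mid is not pink, and is the larger of those in its own colour.

How it is judged (in metres and radians):
On the way, in this order (a step that is already met when the one before it is completed fails the run):
1. the holder stands upright in the dish, released, while the flap is still open (horizontal distance between holder_mid and dish_in below 0.056 m and z of holder_mid in the frame of dish_in between 0.044 and 0.06 m and angle between holder_mid's own z axis and vertical below 0.12 rad and contact force between the fingers and holder below 0.3 N and value of joint flap above 0.4 rad), for 0.2 s.
2. the prong is through the ring eye with the flap still open (distance between prong_mid and ring_eye below 0.018 m and value of joint flap above 0.4 rad), for 0.1 s.
3. the flap is shut (within 0.05 rad) with the prong still in the ring (value of joint flap below 0.05 rad and distance between prong_mid and ring_eye below 0.024 m), for 0.1 s.
At the end, for the whole second after the job is handed in: flap within 0.05 rad of fully shut; holder released and upright (within 0.12 rad) with its foot on the dish's floor; pole at rest lying level on the shelf (handle centre below 30 mm), touching neither vent, dish nor holder (value of joint flap below 0.05 rad and horizontal distance between holder_mid and dish_in below 0.056 m and z of holder_mid in the frame of dish_in between 0.044 and 0.06 m and angle between holder_mid's own z axis and vertical below 0.12 rad and contact force between the fingers and holder below 0.3 N and height (world z) of pole_handle below 0.03 m and angle between pole_handle's own x axis and vertical between 1.47 and 1.67 rad and contact force between pole and vent below 0.1 N and contact force between pole and dish below 0.1 N and contact force between pole and holder below 0.1 N and linear speed of each of pole, holder below 0.02 m/s).
It fails at once if the gripper or arm presses on the vent or its flap with more than 3 N (contact force between any of the fingers, the arm and vent above 3 N).
It fails at once if the flap is slammed (closing faster than 2 rad/s) (velocity of joint flap below -2 rad/s).
It fails at once if the holder is knocked over (tilted more than 0.7 rad) (angle between holder_mid's own z axis and vertical above 0.7 rad).
It fails at once if a tower, the jar or the pump is shifted by more than 30 mm or tipped by more than 0.3 rad ((distance of tower_low_mid from where it was at the start of the episode above 0.03 m or angle between tower_low_mid's own z axis and vertical above 0.3 rad) or (distance of tower_up_mid from where it was at the start of the episode above 0.03 m or angle between tower_up_mid's own z axis and vertical above 0.3 rad) or (distance of jar_mid from where it was at the start of the episode above 0.03 m or angle between jar_mid's own z axis and vertical above 0.3 rad) or (distance of pump_mid from where it was at the start of the episode above 0.03 m or angle between pump_mid's own z axis and vertical above 0.3 rad)).
It also fails if it takes over 72 s, if anything falls off the work surface, if the arm or the gripper's body presses on something with over 40 N, if the wrist force passes 120 N, or if a joint passes its speed limit or range.

## Working session

There is one attempt and no reset: what is moved stays moved. The work goes in short steps, Python scripts to look and compute and a shell command to move; the robot and the scene stay as the last step left them, time stands still between calls to the robot, and variables do not carry over. Pictures are saved under pics/ and viewed, and the job is handed in when it is done.

```bash
mkdir -p pics; ls; python3 - <<'E'
from plant import *
import cv2
print(state()["clock"],state()["tool_pos"],state()["orientation"])
for n in ["scene","side","wrist"]:
    im=read_camera(n); cv2.imwrite(f"pics/a_{n}.png",im[:,:,::-1])
    m=camera_model(n); print(n,m)
E
```

```text
pics
0.0 [ 151.17210238 -580.34990721  229.52078191] [[ 2.52047998e-01 -9.67714669e-01 -3.55032438e-04]
 [-9.67712810e-01 -2.52048211e-01  1.90151487e-03]
 [-1.92960913e-03 -1.35703577e-04 -9.99998129e-01]]
scene {'K': array([[593.55960979,   0.        , 326.59471192],
       [  0.        , 593.55960979, 243.31107599],
       [  0.        ,   0.        ,   1.        ]]), 'k1': -0.06642663374007363, 'R': array([[ 0.32786863,  0.94445288, -0.02260338],
       [ 0.59533304, -0.22513022, -0.77129434],
       [-0.73353986,  0.23942668, -0.63607715]]), 't': array([-183.76875713, -209.49500908, 1993.35974193])}
side {'K': array([[512.74320838,   0.        , 318.37304398],
       [  0.        , 512.74320838, 239.82741079],
       [  0.        ,   0.        ,   1.        ]]), 'k1': 0.007002829809811603, 'R': array([[-0.76507637,  0.6437821 , -0.01423911],
       [ 0.53475509,  0.62287801, -0.57101662],
       [-0.35874105, -0.44448576, -0.820815  ]]), 't': array([ 472.39334427, -225.73640221, 1507.42385541])}
wrist {'K': array([[343.12768472,   0.        , 318.94770856],
       [  0.        , 343.12768472, 238.81080615],
       [  0.        ,   0.        ,   1.        ]]), 'k1': -0.04573756976479343, 'R': array([[ 0.25282916, -0.96751015, -0.00123653],
       [-0.93310957, -0.244177  ,  0.26397749],
       [-0.25570283, -0.06558739, -0.96452805]]), 't': array([-599.01046368,  -31.97799061,  389.68432799])}
```

View pics/a_scene.png

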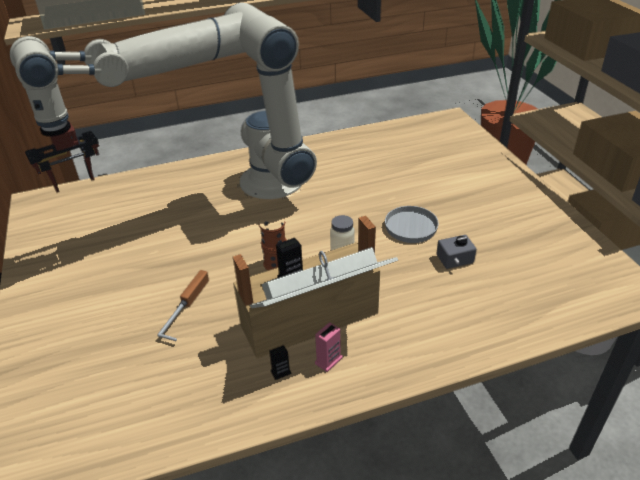

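View pics/a_side.png

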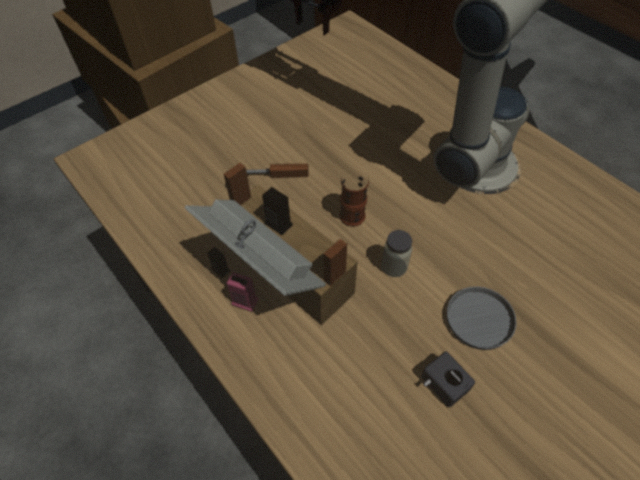

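```bash
python3 - <<'E'
from plant import *
import numpy as np
for n in ["scene","side"]:
    read_camera(n)
    for k in ["vent","vent_hinge","ring_eye","pole_handle","prong_mid","holder_mid","dish_in","tower_low_mid","jar_mid","pump_mid"]:
        try: print(n,k,[(np.round(d["point"]),round(d["conf"],2)) for d in spot_point(n,k)][:4])
        except Exception as e: print(n,k,e)
print(state()["clock"])
E
```

```text
scene vent [(array([676., -72.,  -2.]), 0.59)]
scene vent_hinge [(array([681., -70., 149.]), 0.71)]
scene ring_eye [(array([743., -66., 280.]), 0.97)]
scene pole_handle [(array([ 448., -332.,   19.]), 0.92)]
scene prong_mid [(array([ 599., -421.,   19.]), 0.84)]
scene holder_mid [(array([ 644., -111.,  200.]), 0.95), (array([791., -76.,  48.]), 0.93), (array([ 783., -190.,   36.]), 0.83)]
scene dish_in [(array([396., 326.,   7.]), 0.9)]
scene tower_low_mid [(array([ 413., -103.,   35.]), 0.56)]
scene jar_mid [(array([444.,  88.,  59.]), 0.59)]
scene pump_mid [(array([570., 378.,  35.]), 0.85), (array([ 602., -423.,   21.]), 0.3)]
side vent []
side vent_hinge [(array([677., -70., 149.]), 0.87)]
side ring_eye [(array([747., -67., 277.]), 0.72), (array([ 644., -114.,  202.]), 0.37)]
side pole_handle [(array([ 450., -332.,   19.]), 0.55)]
side prong_mid []
side holder_mid [(array([ 646., -113.,  204.]), 0.86), (array([794., -73.,  53.]), 0.71), (array([ 782., -191.,   40.]), 0.61), (array([743., -66., 279.]), 0.5)]
side dish_in [(array([396., 326.,   5.]), 0.94)]
side tower_low_mid [(array([ 409., -101.,   35.]), 0.97)]
side jar_mid [(array([441.,  92.,  60.]), 0.96)]
side pump_mid [(array([573., 376.,  31.]), 0.6)]
1.25
```

The scene picture shows the black holder on the sill at about (290,258), a smaller black look-alike at (280,362) and a pink one at (328,348) behind the vent. The dish is at (411,224) and the pole runs from (200,280) to (165,338). Next I'll zoom in for the yaw measurements.

```bash
cat > h.py <<'E'
from plant import *
import numpy as np, cv2
def proj(m,X):
    X=np.atleast_2d(X); c=X@m["R"].T+m["t"]; s=c[:,:2]/c[:,2:]; r2=(s**2).sum(1,keepdims=True)
    s=s*(1+m["k1"]*r2); return s@np.diag([m["K"][0,0],m["K"][1,1]])+m["K"][:2,2]
def ray(m,uv):
    d=(np.array(uv,float)-m["K"][:2,2])/[m["K"][0,0],m["K"][1,1]]; s=d.copy()
    for _ in range(20): s=d/(1+m["k1"]*(s@s))
    v=m["R"].T@np.append(s,1); return -m["R"].T@m["t"], v/np.linalg.norm(v)
def atz(m,uv,z):
    o,v=ray(m,uv); return o+v*(z-o[2])/v[2]
def crop(im,x0,x1,y0,y1,f,name):
    cv2.imwrite(name,cv2.resize(im[y0:y1,x0:x1,::-1],None,fx=f,fy=f,interpolation=cv2.INTER_CUBIC))
def Rz(a): c,s=np.cos(a),np.sin(a); return np.array([[c,-s,0],[s,c,0],[0,0,1]])
E
python3 - <<'E'
from h import *
a=cv2.imread("pics/a_scene.png")[:,:,::-1]; b=cv2.imread("pics/a_side.png")[:,:,::-1]
# overlay model
def boxpts(): 
    P=[]
    for y in (-165,165):
        for x in (-90,30):
            for z in (0,150): P.append((x,y,z))
    for s in (-1,1):
        for x in (-50,0):
            for y in (145,165):
                for z in (150,260): P.append((x,s*y,z))
    return np.array(P,float)
for n,im,c in (("scene",a,(220,420,200,360,3.8)),("side",b,(170,370,150,330,4))):
    m=camera_model(n)
    x0,x1,y0,y1,f=c
    big=np.ascontiguousarray(cv2.resize(im[y0:y1,x0:x1,::-1],None,fx=f,fy=f,interpolation=cv2.INTER_CUBIC))
    cv2.imwrite(f"pics/z_{n}.png",big)
    for yaw,col in ((0,(0,0,255)),(4,(0,255,0))):
        p=proj(m,boxpts()@Rz(np.radians(yaw)).T+[679,-70,0])
        for q in p: cv2.circle(big,(int((q[0]-x0+.5)*f),int((q[1]-y0+.5)*f)),3,col,-1)
    cv2.imwrite(f"pics/y_{n}.png",big)
E
```

```text
(no output)
```

View pics/y_scene.png

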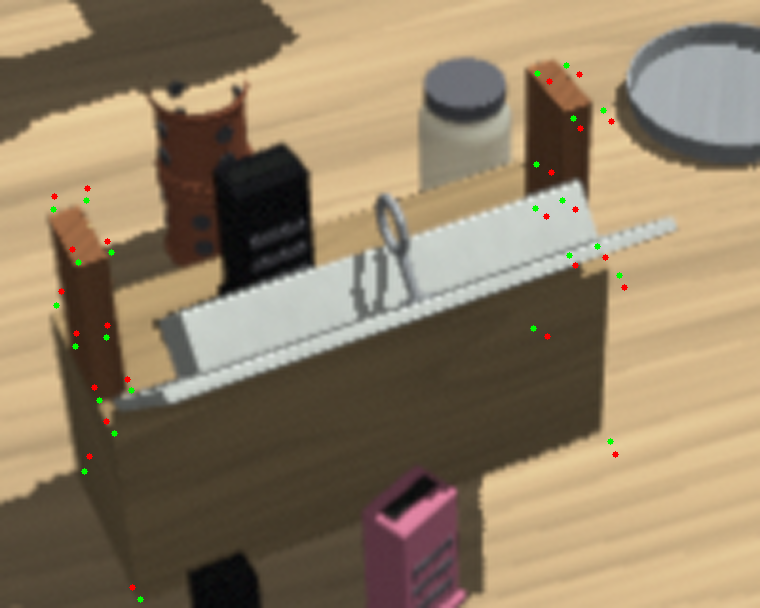

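View pics/y_side.png

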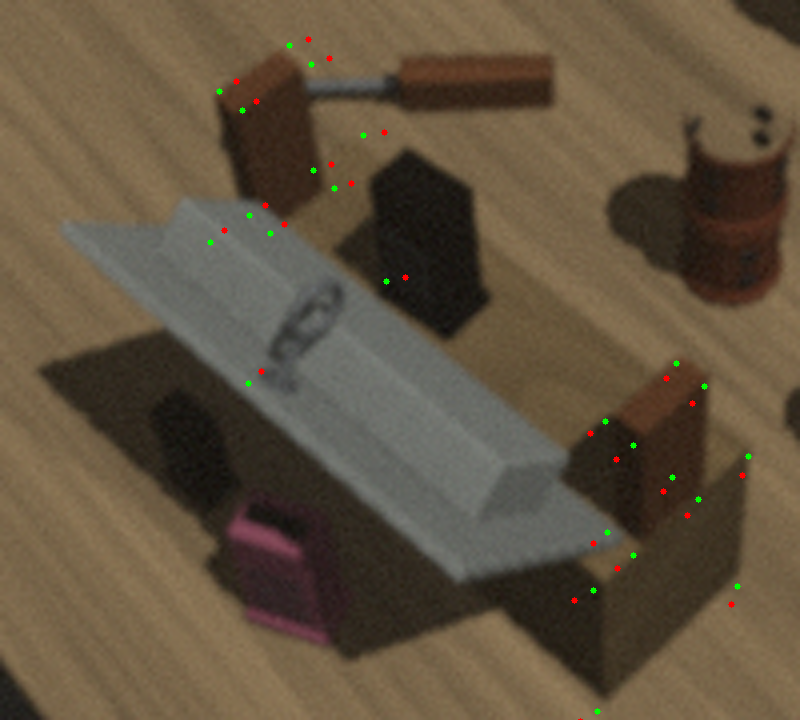

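```bash
python3 - <<'E'
from h import *
from scipy.optimize import least_squares
S=[((52,215),(-50,-165,260)),((80,207),(-50,-145,260)),((110,255),(0,-145,260)),((82,264),(0,-165,260)),((527,70),(-50,145,260)),((556,62),(-50,165,260)),((590,100),(0,165,260)),((562,108),(0,145,260)),((130,588),(30,-165,0)),((601,432),(30,165,0)),((606,272),(30,165,150))]
D=[((683,358),(-50,145,260)),((707,378),(-50,165,260)),((632,433),(0,165,260)),((215,95),(0,-165,260)),((280,52),(-50,-165,260)),((305,68),(-50,-145,260)),((240,112),(0,-145,260)),((603,698),(30,165,0)),((603,582),(30,165,150)),((745,460),(-90,165,150)),((740,570),(-90,165,0))]
obs=[]
for n,L,(x0,y0,f) in (("scene",S,(220,200,3.8)),("side",D,(170,150,4))):
    obs.append((camera_model(n),np.array([(u/f+x0-.5,v/f+y0-.5) for (u,v),_ in L]),np.array([p for _,p in L],float)))
def res(p):
    return np.concatenate([(proj(m,P@Rz(p[2]).T+[p[0],p[1],0])-uv).ravel() for m,uv,P in obs])
r=least_squares(res,[679,-70,0.05],loss="soft_l1")
print(r.x,np.degrees(r.x[2])); print(np.round(r.fun.reshape(-1,2),1).tolist())
vx,vy,yaw=r.x
for ring in ([743,-66,280],[747,-67,277]):
    l=Rz(yaw).T@(np.array(ring)-[vx,vy,150]); print(l, np.arctan2(l[0],l[2])+np.arctan2(45,137))
# holder top corners scene (scale 3.8): black box
m=camera_model("scene"); g=lambda u,v:(u/3.8+220-.5,v/3.8+200-.5)
for c in [(216,165),(283,146),(310,172),(245,185)]: print("holder top",np.round(atz(m,g(*c),255),1))
m=camera_model("side"); g=lambda u,v:(u/4+170-.5,v/4+150-.5)
for c in [(372,183),(407,149),(470,187)]: print("holder top side",np.round(atz(m,g(*c),255),1))
E
```

```text
[ 6.76956177e+02 -7.23849996e+01  9.91730052e-02] 5.682194639740386
[[-1.0, -0.2], [0.3, -0.8], [-0.2, 0.2], [-1.7, 0.6], [0.1, -0.3], [0.0, -0.4], [1.2, 1.2], [0.9, 1.5], [2.5, 4.1], [0.8, 0.9], [1.6, -0.7], [-0.8, -1.5], [0.4, -0.9], [2.2, 0.4], [-0.3, -0.7], [0.4, -1.8], [-0.1, -1.3], [-0.8, -0.3], [0.3, 1.1], [-0.5, -0.4], [1.5, -4.2], [-0.1, 1.0]]
[ 66.35149169  -0.18540703 130.        ] 0.7892944672287174
[ 70.23282672  -1.5765355  127.        ] 0.8225191884031589
holder top [ 628.8 -137.5  255. ]
holder top [625.7 -95.1 255. ]
holder top [654.8 -87.2 255. ]
holder top [ 652.7 -126.5  255. ]
holder top side [ 663.2 -129.2  255. ]
holder top side [ 634.  -136.1  255. ]
holder top side [624.4 -92.  255. ]
```

View pics/a_wrist.png

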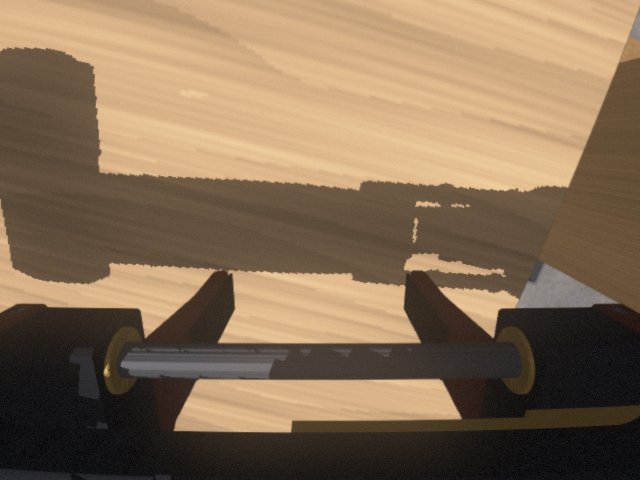

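```bash
python3 -m jog '[{"offset":[0,0,50],"twist":-1.5,"fingers":-1},{"offset":[45,45,30],"twist":0,"fingers":-1},{"offset":[45,45,20],"twist":0,"fingers":-1},{"offset":[45,45,0],"twist":0,"fingers":-1},{"offset":[45,45,0],"twist":0,"fingers":-1},{"offset":[45,45,0],"twist":0,"fingers":-1},{"offset":[45,45,0],"twist":0,"fingers":-1},{"offset":[45,45,0],"twist":0,"fingers":-1},{"offset":[45,45,0],"twist":0,"fingers":-1},{"offset":[45,45,0],"twist":0,"fingers":-1},{"offset":[30,50,0],"twist":0,"fingers":-1},{"offset":[0,0,0],"twist":0,"fingers":-1}]' 25
python3 - <<'E'
from h import *
s=state();print(s["clock"],s["tool_pos"],s["orientation"][:,0],s["q"],s["ft_force"])
im=read_camera("wrist");cv2.imwrite("pics/b_wrist.png",im[:,:,::-1]);m=camera_model("wrist");
print([(np.round(d["point"]),round(d["conf"],2)) for d in spot_point("wrist","holder_mid")], [(np.round(d["point"]),round(d["conf"],2)) for d in spot_point("wrist","ring_eye")])
np.savez("b.npz",**m)
E
```

```text
clock: 2.75
tool_pos: [574.3, -135.6, 325.1]
orientation: [[0.232, -0.973, -0.001], [-0.973, -0.232, 0.001], [-0.001, 0.001, -1.0]]
ft_force: [-0.4, -0.2, -0.1]
width: 87.8
2.75 [ 574.27413311 -135.56595125  325.10335742] [ 0.23237433 -0.97262542 -0.00139935] [-1.66129710e+01  6.15367181e+00  5.98302745e+01  5.16474146e-02
  1.14094659e+02  5.99711382e+01] [-0.42766397 -0.24320641 -0.144202  ]
[] []
```

View pics/b_wrist.png

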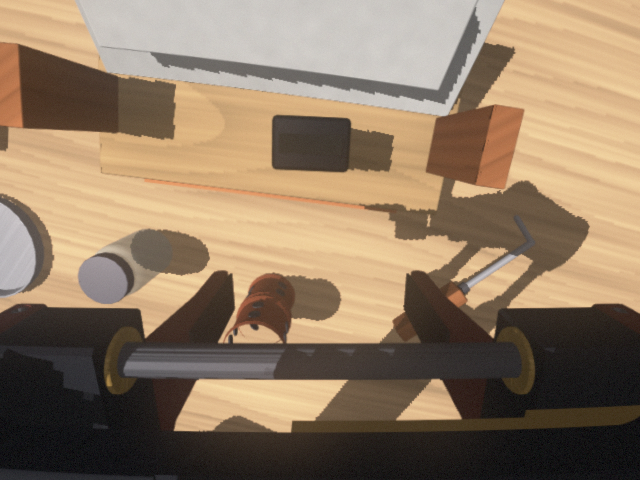

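```bash
python3 - <<'E'
from h import *
m=dict(np.load("b.npz"))
for c in [(273,116),(349,118),(350,171),(273,169)]: print(np.round(atz(m,c,255),1))
print(state()["tool_pos"])
# project vent model & jamb tops for check
for p in [(-50,-165,260),(0,-145,260),(-90,-165,150),(0,145,260),(-50,145,260)]:
    print(p,np.round(proj(m,Rz(0.0992)@np.array(p)+[677,-72.4,0])))
E
```

```text
[654.3 -88.5 255. ]
[ 664.  -134.7  255. ]
[ 632.7 -143.5  255. ]
[622.5 -95.  255. ]
[ 572.43266703 -139.716274    326.12358288]
(-50, -165, 260) [[501. 191.]]
(0, -145, 260) [[491. 106.]]
(-90, -165, 150) [[433. 217.]]
(0, 145, 260) [[16. 42.]]
(-50, 145, 260) [[ 20. 127.]]
```

```bash
python3 -m jog '[{"offset":[24,8,-10],"twist":0,"fingers":-1},{"offset":[24,8,-10],"twist":0,"fingers":-1},{"offset":[23,8,-10],"twist":0,"fingers":-1},{"offset":[0,0,0],"twist":0,"fingers":-1},{"offset":[0,0,0],"twist":0,"fingers":-1},{"offset":[0,0,0],"twist":0,"fingers":-1}]'; python3 -c "
from h import *
im=read_camera('wrist');crop(im,0,640,0,480,1,'pics/c_wrist.png');m=camera_model('wrist');s=state();print(s['tool_pos'],s['q'])
print(proj(m,s['tool_pos']+np.array([0,0,-70])))"
```

```text
clock: 3.65
tool_pos: [643.0, -116.1, 297.5]
orientation: [[0.225, -0.974, 0.002], [-0.974, -0.225, -0.001], [0.001, -0.002, -1.0]]
ft_force: [1.1, 0.1, 0.9]
width: 87.8
[ 643.16426826 -115.8643032   297.44322763] [-1.31905003e+01  1.53243707e+01  5.23796755e+01 -7.99924223e-03
  1.12186010e+02  6.37654179e+01]
[[319.52939812 254.75143882]]
```

View pics/c_wrist.png

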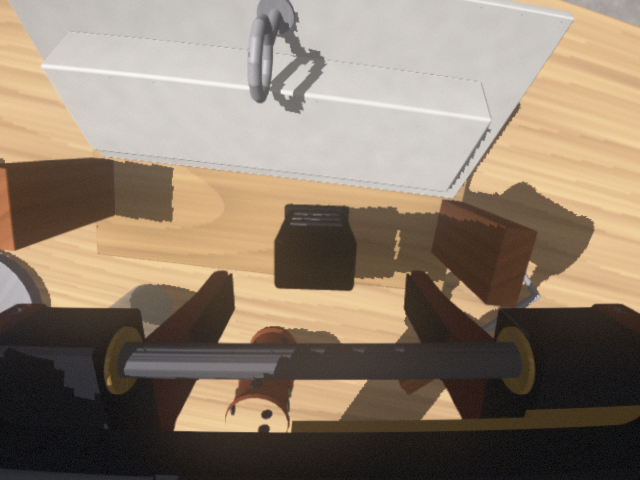

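The holder, at about (316,262), is centred between the fingers and lined up with them. I'll descend and grip.

```bash
python3 -m jog '[{"offset":[0,0,-25],"twist":0,"fingers":-1},{"offset":[0,0,-25],"twist":0,"fingers":-1},{"offset":[0,0,-23],"twist":0,"fingers":-1},{"offset":[0,0,0],"twist":0,"fingers":-1},{"offset":[0,0,0],"twist":0,"fingers":1},{"offset":[0,0,0],"twist":0,"fingers":1},{"offset":[0,0,0],"twist":0,"fingers":1},{"offset":[0,0,0],"twist":0,"fingers":1},{"offset":[0,0,0],"twist":0,"fingers":1}]' 25;
```

```text
clock: 4.82
tool_pos: [643.8, -115.0, 223.4]
orientation: [[0.227, -0.974, 0.001], [-0.974, -0.227, 0.0], [0.0, -0.001, -1.0]]
ft_force: [-0.3, 0.2, 1.9]
width: 50.3
```

```bash
python3 -m jog '[{"offset":[0,0,30],"twist":0,"fingers":1},{"offset":[0,0,35],"twist":0,"fingers":1},{"offset":[0,0,35],"twist":0,"fingers":1},{"offset":[-20,30,0],"twist":0,"fingers":1},{"offset":[-25,45,0],"twist":0,"fingers":1},{"offset":[-25,45,0],"twist":0,"fingers":1},{"offset":[-28,50,0],"twist":0,"fingers":1},{"offset":[-28,50,0],"twist":0,"fingers":1},{"offset":[-28,50,0],"twist":0,"fingers":1},{"offset":[-28,50,0],"twist":0,"fingers":1},{"offset":[-28,50,0],"twist":0,"fingers":1},{"offset":[-20,35,-20],"twist":0,"fingers":1}]' ; python3 -m jog '[{"offset":[-18,36,-20],"twist":0,"fingers":1},{"offset":[0,0,-30],"twist":0,"fingers":1},{"offset":[0,0,0],"twist":0,"fingers":1},{"offset":[0,0,0],"twist":0,"fingers":1},{"offset":[0,0,0],"twist":0,"fingers":1}]'
python3 - <<'E'
from h import *
for n in ("wrist","side","scene"):
    im=read_camera(n);crop(im,0,640,0,480,1,f"pics/d_{n}.png")
    for k in ("dish_in","holder_mid"): print(n,k,[(np.round(d["point"]),round(d["conf"],2)) for d in spot_point(n,k)])
E
```

```text
clock: 6.32
tool_pos: [412.7, 291.9, 304.3]
orientation: [[0.228, -0.974, 0.003], [-0.974, -0.228, 0.002], [-0.001, -0.003, -1.0]]
ft_force: [0.2, -0.3, -1.2]
width: 50.4
clock: 6.95
tool_pos: [396.4, 325.7, 254.8]
orientation: [[0.226, -0.974, 0.002], [-0.974, -0.226, 0.001], [-0.001, -0.002, -1.0]]
ft_force: [-0.4, 0.1, -1.3]
width: 50.2
wrist dish_in [(array([396., 323.,   5.]), 0.56)]
wrist holder_mid [(array([399., 328., 229.]), 0.65)]
side dish_in [(array([401., 324.,   4.]), 0.71)]
side holder_mid [(array([396., 328., 232.]), 0.81), (array([793., -75.,  49.]), 0.77)]
scene dish_in [(array([394., 327.,   5.]), 0.9)]
scene holder_mid [(array([394., 325., 232.]), 0.7), (array([ 784., -188.,   40.]), 0.69), (array([788., -80.,  52.]), 0.67)]
```

View pics/d_side.png

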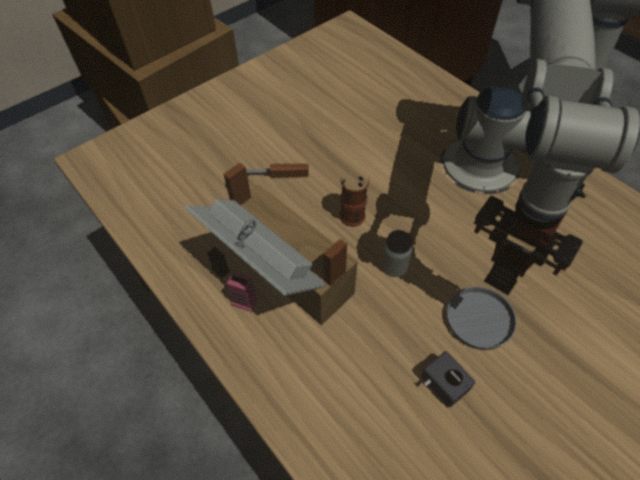

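View pics/d_wrist.png

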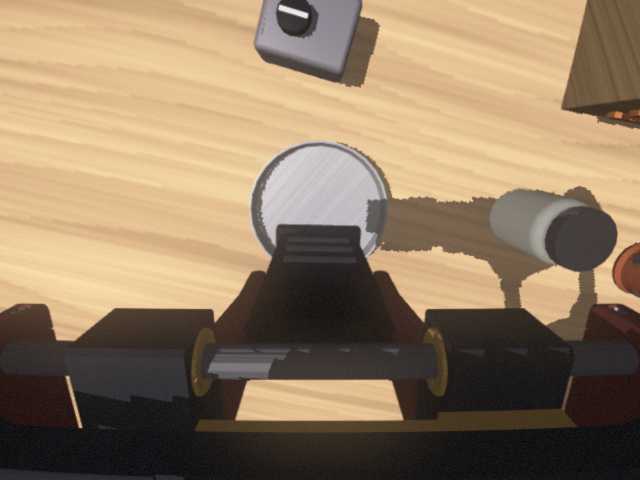

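```bash
python3 -m jog '[{"offset":[0,0,-40],"twist":0,"fingers":1},{"offset":[0,0,-45],"twist":0,"fingers":1},{"offset":[0,0,-40],"twist":0,"fingers":1},{"offset":[0,0,-25],"twist":0,"fingers":1},{"offset":[0,0,-15],"twist":0,"fingers":1},{"offset":[0,0,-6],"twist":0,"fingers":1},{"offset":[0,0,-3],"twist":0,"fingers":1},{"offset":[0,0,0],"twist":0,"fingers":1},{"offset":[0,0,0],"twist":0,"fingers":1}]'
```

```text
clock: 8.52
tool_pos: [396.1, 326.1, 79.9]
orientation: [[0.227, -0.974, 0.001], [-0.974, -0.227, 0.001], [-0.001, -0.001, -1.0]]
ft_force: [1.1, 0.7, -0.7]
width: 50.0
```

```bash
python3 -m jog '[{"offset":[0,0,-2],"twist":0,"fingers":1},{"offset":[0,0,0],"twist":0,"fingers":1},{"offset":[0,0,0],"twist":0,"fingers":1}]'; python3 -m jog '[{"offset":[0,0,0],"twist":0,"fingers":-1},{"offset":[0,0,0],"twist":0,"fingers":-1},{"offset":[0,0,0],"twist":0,"fingers":-1},{"offset":[0,0,0],"twist":0,"fingers":-1},{"offset":[0,0,40],"twist":0,"fingers":-1},{"offset":[0,0,60],"twist":0,"fingers":-1},{"offset":[0,0,60],"twist":0,"fingers":-1},{"offset":[0,0,60],"twist":0,"fingers":-1},{"offset":[0,0,0],"twist":0,"fingers":-1}]'
python3 - <<'E'
from h import *
for n in ("wrist","side"):
    im=read_camera(n);crop(im,0,640,0,480,1,f"pics/e_{n}.png")
    for k in ("dish_in","holder_mid"): print(n,k,[(np.round(d["point"]),round(d["conf"],2)) for d in spot_point(n,k)])
E
```

```text
clock: 8.9
tool_pos: [396.0, 326.1, 77.4]
orientation: [[0.227, -0.974, 0.001], [-0.974, -0.227, 0.001], [-0.0, -0.001, -1.0]]
ft_force: [0.3, 0.0, -0.3]
width: 50.1
clock: 10.02
tool_pos: [396.8, 326.6, 303.4]
orientation: [[0.227, -0.974, 0.009], [-0.974, -0.227, 0.006], [-0.004, -0.01, -1.0]]
ft_force: [-0.0, 0.2, -0.3]
width: 88.0
wrist dish_in []
wrist holder_mid [(array([399., 329.,  53.]), 0.67)]
side dish_in [(array([396., 325.,   1.]), 0.73)]
side holder_mid [(array([397., 327.,  56.]), 0.93), (array([ 784., -190.,   38.]), 0.71), (array([793., -74.,  51.]), 0.58)]
```

View pics/e_wrist.png

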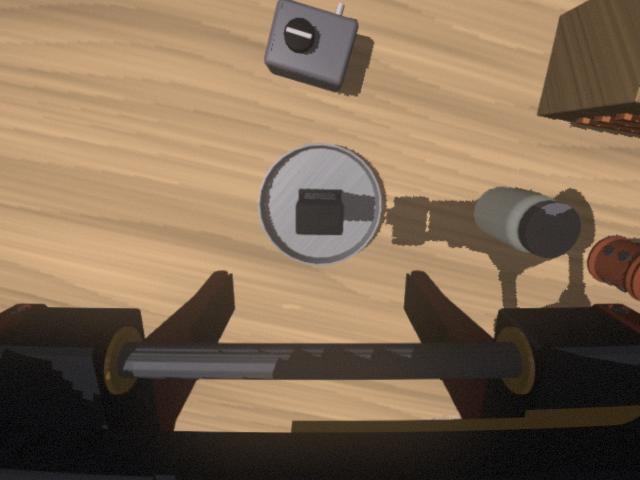

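```bash
python3 -m jog '[{"offset":[2,-40,0],"twist":0,"fingers":-1},{"offset":[2,-55,0],"twist":0,"fingers":-1},{"offset":[2,-55,0],"twist":0,"fingers":-1},{"offset":[2,-55,0],"twist":0,"fingers":-1},{"offset":[2,-55,0],"twist":-10,"fingers":-1},{"offset":[2,-55,0],"twist":-10,"fingers":-1},{"offset":[2,-55,0],"twist":-10,"fingers":-1},{"offset":[2,-55,0],"twist":-10,"fingers":-1},{"offset":[2,-55,0],"twist":-10,"fingers":-1},{"offset":[2,-55,0],"twist":-1.5,"fingers":-1},{"offset":[2,-55,0],"twist":0,"fingers":-1},{"offset":[2,-50,-20],"twist":0,"fingers":-1}]'; python3 -m jog '[{"offset":[0,-15,-40],"twist":0,"fingers":-1},{"offset":[0,0,-40],"twist":0,"fingers":-1},{"offset":[0,0,0],"twist":0,"fingers":-1},{"offset":[0,0,0],"twist":0,"fingers":-1}]'
python3 - <<'E'
from h import *
im=read_camera("wrist");crop(im,0,640,0,480,1,"pics/f_wrist.png");m=camera_model("wrist");np.savez("f.npz",**m)
for k in ("pole_handle","prong_mid"): print(k,[(np.round(d["point"]),round(d["conf"],2)) for d in spot_point("wrist",k)])
E
```

```text
clock: 11.82
tool_pos: [419.5, -316.3, 276.9]
orientation: [[-0.622, -0.783, 0.001], [-0.783, 0.622, -0.001], [-0.0, -0.001, -1.0]]
ft_force: [1.0, 0.4, 0.2]
width: 88.0
clock: 12.32
tool_pos: [419.9, -329.1, 198.2]
orientation: [[-0.621, -0.784, 0.001], [-0.784, 0.621, -0.001], [-0.0, -0.001, -1.0]]
ft_force: [-0.2, 0.2, 1.3]
width: 87.8
pole_handle [(array([ 448., -334.,   18.]), 0.78)]
prong_mid []
```

View pics/f_wrist.png

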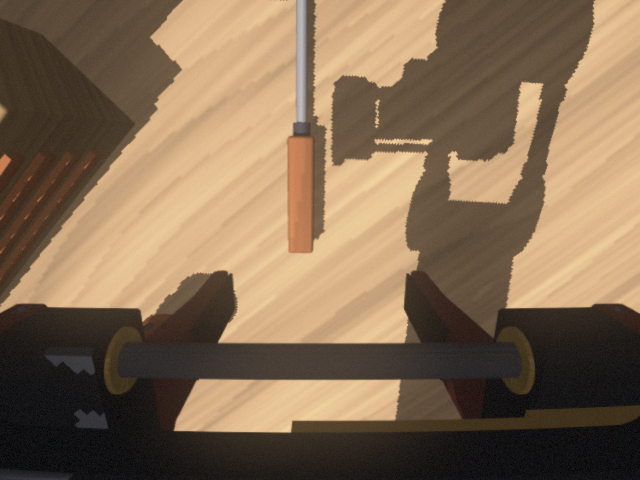

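```bash
python3 - <<'E'
from h import *
m=dict(np.load("f.npz"))
a=atz(m,(300.5,252),36);b=atz(m,(300,138),36);r1=atz(m,(303,125),18);r2=atz(m,(302,2),18)
print(a,b,np.linalg.norm(a-b),(a+b)/2)
for d in (b-a,r2-r1,r2-a): print(np.degrees(np.arctan2(d[1],d[0])))
p=atz(m,(312.7,195),36);q=atz(m,(288.5,195),36);print(np.linalg.norm(p-q),(p+q)/2)
E
```

```text
[ 410.0648103  -297.73922292   36.        ] [ 492.78921066 -364.39025156   36.        ] 106.23410955639395 [ 451.42701048 -331.06473724   36.        ]
-38.8583843596664
-38.40825423087705
-39.13503117530146
22.427433852428468 [ 452.89733879 -332.69043726   36.        ]
```

```bash
python3 -m jog '[{"offset":[21,-6,-40],"twist":0,"fingers":-1},{"offset":[21,-6,-50],"twist":0,"fingers":-1},{"offset":[0,0,-50],"twist":0,"fingers":-1},{"offset":[0,0,-25],"twist":0,"fingers":-1},{"offset":[0,0,-15],"twist":0,"fingers":-1},{"offset":[0,0,-5],"twist":0,"fingers":-1},{"offset":[0,0,0],"twist":0,"fingers":-1},{"offset":[0,0,0],"twist":0,"fingers":-1}]';  python3 -m jog '[{"offset":[0,0,0],"twist":0,"fingers":1},{"offset":[0,0,0],"twist":0,"fingers":1},{"offset":[0,0,0],"twist":0,"fingers":1},{"offset":[0,0,0],"twist":0,"fingers":1},{"offset":[0,0,0],"twist":0,"fingers":1},{"offset":[0,0,0],"twist":0,"fingers":1},{"offset":[0,0,0],"twist":0,"fingers":1},{"offset":[0,0,0],"twist":0,"fingers":1}]' 45
```

```text
clock: 13.48
tool_pos: [462.5, -341.8, 13.7]
orientation: [[-0.621, -0.784, 0.002], [-0.784, 0.621, -0.002], [0.0, -0.003, -1.0]]
ft_force: [-0.9, 0.3, 0.2]
width: 88.0
clock: 14.48
tool_pos: [461.8, -341.1, 12.0]
orientation: [[-0.621, -0.784, 0.0], [-0.784, 0.621, 0.0], [-0.0, 0.0, -1.0]]
ft_force: [-0.3, 0.4, -0.5]
width: 23.5
```

```bash
python3 - <<'E'
from h import *
from scipy.optimize import least_squares
yaw=0.0992; V=np.array([677,-72.4,150])
def ring(t): return V+Rz(yaw)@np.array([137*np.sin(t)-45*np.cos(t),0,137*np.cos(t)+45*np.sin(t)])
ob=[("scene",(322.9,258.4)),("side",(248.0,227.5))]
for n,uv in ob:
    m=camera_model(n)
    r=least_squares(lambda t:(proj(m,ring(t[0]))[0]-uv),[0.8]); print(n,r.x,r.fun,ring(r.x[0]))
# free triangulation
r=least_squares(lambda X:np.concatenate([proj(camera_model(n),X)[0]-uv for n,uv in ob]),[743,-66,280]);print(r.x,r.fun)
E
```

```text
scene [0.78909989] [-0.54173161  0.23855012] [742.20760173 -65.91010369 278.45174161]
side [0.81516348] [-0.56586185 -0.42739835] [745.51653228 -65.5807768  276.700367  ]
[744.4718775  -64.10524527 278.65686122] [ 0.60905975  0.62576959  0.15427039 -0.82360942]
```

```bash
python3 -m jog '[{"offset":[0,0,30],"twist":0,"fingers":1},{"offset":[0,0,50],"twist":0,"fingers":1},{"offset":[0,0,50],"twist":0,"fingers":1},{"offset":[0,0,55],"twist":0,"fingers":1},{"offset":[0,0,55],"twist":0,"fingers":1},{"offset":[0,0,40],"twist":10,"fingers":1},{"offset":[0,0,0],"twist":10,"fingers":1},{"offset":[0,0,0],"twist":10,"fingers":1},{"offset":[0,0,0],"twist":10,"fingers":1},{"offset":[0,0,0],"twist":4,"fingers":1},{"offset":[0,0,0],"twist":0,"fingers":1},{"offset":[0,0,0],"twist":0,"fingers":1}]'
python3 - <<'E'
from h import *
for n in ("scene","side","wrist"):
    im=read_camera(n);crop(im,0,640,0,480,1,f"pics/g_{n}.png")
    for k in ("pole_handle","prong_mid","ring_eye"): print(n,k,[(np.round(d["point"]),round(d["conf"],2)) for d in spot_point(n,k)])
E
```

```text
clock: 15.98
tool_pos: [461.7, -341.1, 291.8]
orientation: [[0.096, -0.995, -0.0], [-0.995, -0.096, 0.0], [-0.0, 0.0, -1.0]]
ft_force: [-0.1, -0.8, -2.3]
width: 23.8
scene pole_handle [(array([ 448., -342.,  294.]), 0.9)]
scene prong_mid [(array([ 619., -304.,  301.]), 0.82)]
scene ring_eye [(array([743., -63., 280.]), 0.76)]
side pole_handle [(array([ 448., -341.,  296.]), 0.77), (array([ 618., -299.,  300.]), 0.3)]
side prong_mid [(array([ 622., -299.,  299.]), 0.78)]
side ring_eye [(array([747., -65., 280.]), 0.9)]
wrist pole_handle [(array([ 445., -346.,  298.]), 0.64), (array([414., -99., 113.]), 0.42)]
wrist prong_mid [(array([416., -97., 112.]), 0.37), (array([ 445., -345.,  298.]), 0.15)]
wrist ring_eye []
```

View pics/g_scene.png

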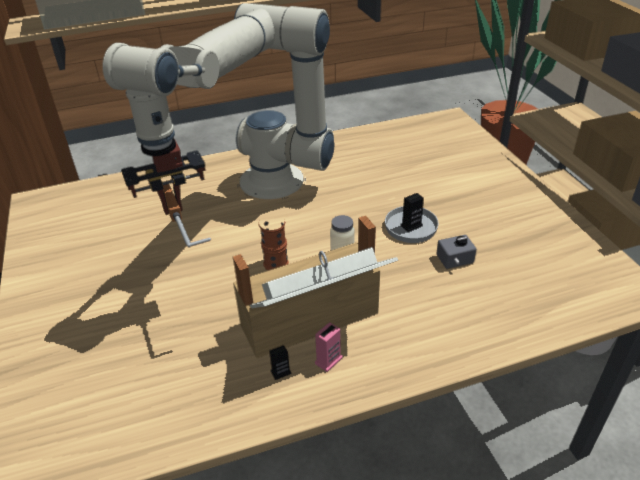

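View pics/g_wrist.png

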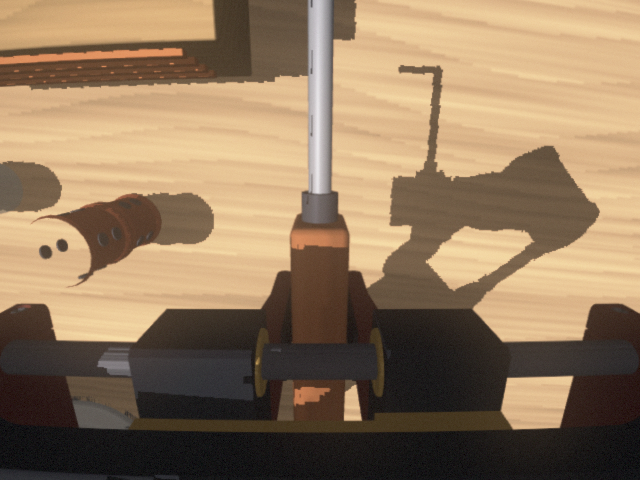

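```bash
python3 -m jog '[{"offset":[20,25,0],"twist":0,"fingers":1},{"offset":[28,42,0],"twist":0,"fingers":1},{"offset":[28,42,0],"twist":0,"fingers":1},{"offset":[28,42,0],"twist":0,"fingers":1},{"offset":[15,25,0],"twist":0,"fingers":1},{"offset":[8,12,-10],"twist":0,"fingers":1},{"offset":[0,0,-10],"twist":0,"fingers":1},{"offset":[0,0,0],"twist":0,"fingers":1},{"offset":[0,0,0],"twist":0,"fingers":1},{"offset":[0,0,0],"twist":0,"fingers":1}]'
python3 - <<'E'
from h import *
for n in ("scene","side","wrist"):
    im=read_camera(n);crop(im,0,640,0,480,1,f"pics/h_{n}.png")
    if n=="scene": crop(im,240,420,210,330,4.4,"pics/h_sz.png")
    if n=="side": crop(im,180,340,150,270,5,"pics/h_dz.png")
    for k in ("prong_mid","ring_eye"): print(n,k,[(np.round(d["point"]),round(d["conf"],2)) for d in spot_point(n,k)])
E
```

```text
clock: 17.82
tool_pos: [588.5, -154.0, 272.7]
orientation: [[0.096, -0.995, 0.001], [-0.995, -0.096, -0.0], [0.001, -0.001, -1.0]]
ft_force: [0.5, -0.7, -3.6]
width: 23.6
scene prong_mid [(array([ 744., -112.,  279.]), 0.74)]
scene ring_eye [(array([741., -62., 283.]), 0.57)]
side prong_mid [(array([ 746., -110.,  280.]), 0.59)]
side ring_eye [(array([745., -66., 279.]), 0.81)]
wrist prong_mid []
wrist ring_eye []
```

View pics/h_sz.png

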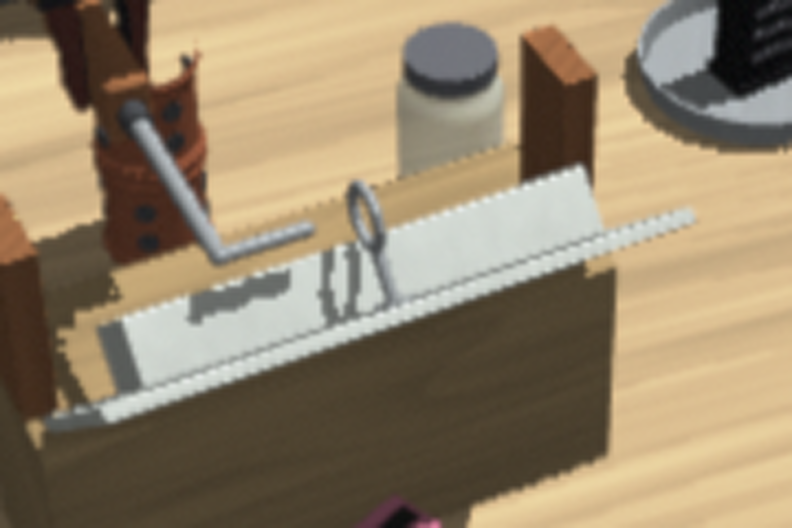

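View pics/h_dz.png

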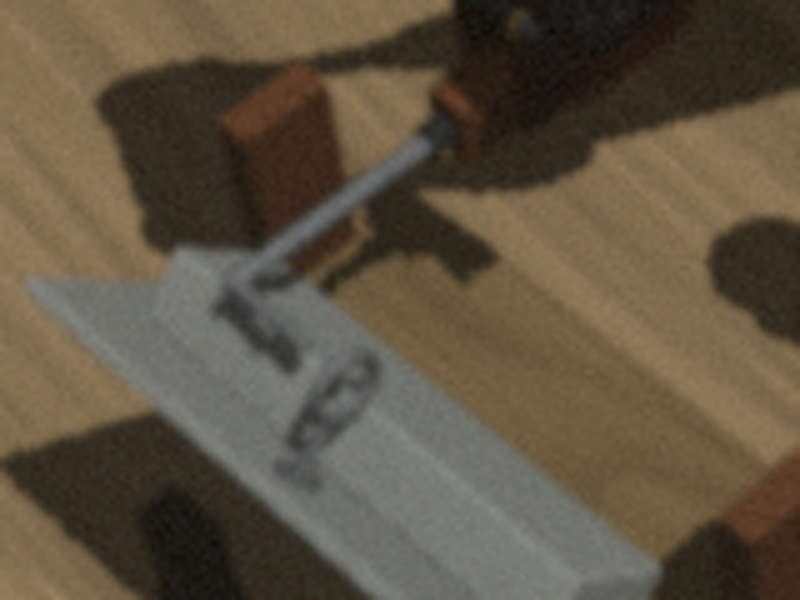

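View pics/h_wrist.png

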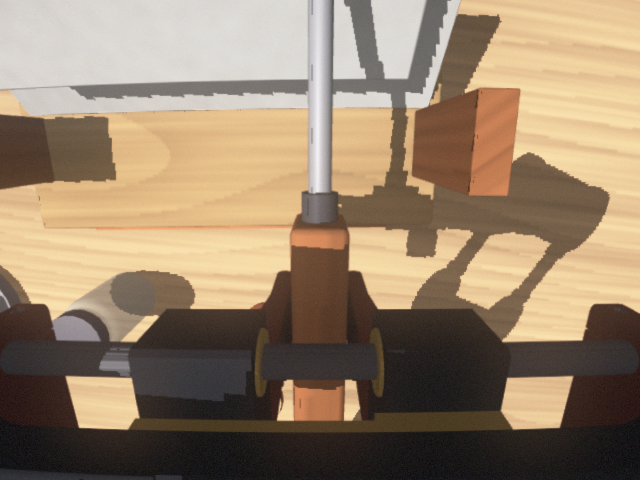

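```bash
python3 - <<'E'
from h import *
T=state()["tool_pos"]; R=state()["orientation"]; py=-R[:,0]; px=np.array([-R[1,0]*1,R[0,0],0]); px=np.cross(py,[0,0,1])
print(T,px,py)
H=T-15*px+[0,0,6]
for n,(x0,y0,f) in (("scene",(240,210,4.4)),("side",(180,150,5))):
    m=camera_model(n)
    for nm,l in (("rodend",H+55*px),("base",H+175*px),("tip",H+175*px+49*py),("at ring",H+175*px+75*py)):
        p=proj(m,l)[0]; print(n,nm,np.round((p-[x0-.5,y0-.5])*f),np.round(l))
# calibrate with observed: base/tip in scene
E
```

```text
[ 588.73847975 -153.1423804   272.01766763] [ 0.99522458  0.09761162 -0.        ] [-9.76116240e-02  9.95224583e-01 -1.24579149e-05]
scene rodend [136. 117.] [ 629. -149.  278.]
scene base [225. 259.] [ 748. -138.  278.]
scene tip [320. 229.] [743. -89. 278.]
scene at ring [370. 213.] [741. -63. 278.]
side rodend [446. 128.] [ 629. -149.  278.]
side base [234. 284.] [ 748. -138.  278.]
side tip [311. 348.] [743. -89. 278.]
side at ring [353. 384.] [741. -63. 278.]
```

```bash
python3 -m jog '[{"offset":[2,8,0],"twist":0,"fingers":1},{"offset":[0,9,0],"twist":0,"fingers":1},{"offset":[-1,10,0],"twist":0,"fingers":1},{"offset":[-1,10,0],"twist":0,"fingers":1},{"offset":[-1,9,0],"twist":0,"fingers":1},{"offset":[0,0,0],"twist":0,"fingers":1},{"offset":[0,0,0],"twist":0,"fingers":1},{"offset":[0,0,0],"twist":0,"fingers":1}]'
python3 - <<'E'
from h import *
for n in ("scene","side"):
    im=read_camera(n)
    if n=="scene": crop(im,240,420,210,330,4.4,"pics/i_sz.png")
    if n=="side": crop(im,180,340,150,270,5,"pics/i_dz.png")
    for k in ("prong_mid","ring_eye"): print(n,k,[(np.round(d["point"]),round(d["conf"],2)) for d in spot_point(n,k)])
E
```

```text
clock: 19.27
tool_pos: [587.7, -107.5, 271.9]
orientation: [[0.097, -0.995, -0.0], [-0.995, -0.097, -0.0], [0.0, 0.0, -1.0]]
ft_force: [0.6, 0.3, -1.4]
width: 23.9
scene prong_mid [(array([ 409., -103.,   36.]), 0.71), (array([748., -68., 280.]), 0.69)]
scene ring_eye [(array([743., -64., 282.]), 0.8)]
side prong_mid [(array([749., -63., 279.]), 0.6)]
side ring_eye [(array([748., -64., 281.]), 0.69)]
```

View pics/i_sz.png

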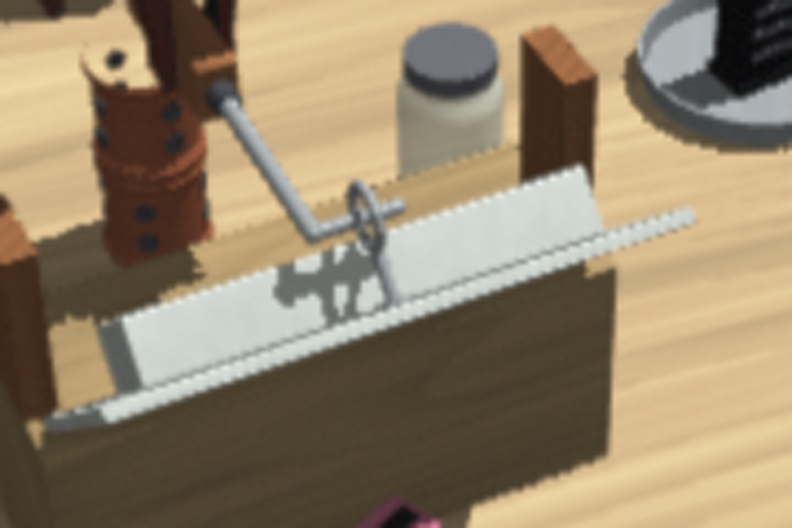

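View pics/i_dz.png

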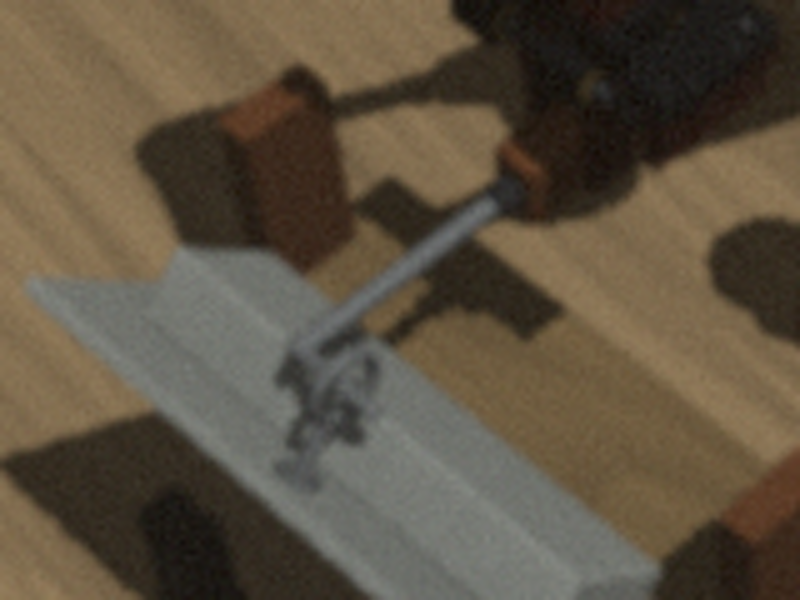

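```bash
python3 - <<'E'
from h import *
yaw=0.099
T0=np.array([587.7,-107.5,271.9])
f=lambda t:np.array([137*np.sin(t)-45*np.cos(t),0,137*np.cos(t)+45*np.sin(t)])
th=np.concatenate([[.8],np.linspace(.8,0,17)])
prev=T0
for i,t in enumerate(th):
    lead=0 if i==0 else 9
    ph=t-0.317
    d=f(t)-f(.8)+lead*np.array([-np.cos(ph),0,np.sin(ph)])*1
    P=T0+Rz(yaw)@d
    print(round(t,2),np.round(P,1),np.round(P-prev,1)); prev=P
E
```

```text
0.8 [ 587.7 -107.5  271.9] [0. 0. 0.]
0.8 [ 579.8 -108.3  276.1] [-7.9 -0.8  4.2]
0.75 [ 573.1 -108.9  278.9] [-6.6 -0.7  2.8]
0.7 [ 566.4 -109.6  281.3] [-6.8 -0.7  2.4]
0.65 [ 559.5 -110.3  283.4] [-6.9 -0.7  2.1]
0.6 [ 552.5 -111.   285.2] [-7.  -0.7  1.8]
0.55 [ 545.5 -111.7  286.6] [-7.1 -0.7  1.4]
0.5 [ 538.4 -112.4  287.6] [-7.1 -0.7  1. ]
0.45 [ 531.2 -113.1  288.3] [-7.2 -0.7  0.7]
0.4 [ 524.  -113.8  288.6] [-7.2 -0.7  0.3]
0.35 [ 516.8 -114.5  288.6] [-7.2 -0.7 -0. ]
0.3 [ 509.7 -115.3  288.2] [-7.2 -0.7 -0.4]
0.25 [ 502.5 -116.   287.4] [-7.1 -0.7 -0.8]
0.2 [ 495.4 -116.7  286.3] [-7.1 -0.7 -1.1]
0.15 [ 488.4 -117.4  284.9] [-7.  -0.7 -1.5]
0.1 [ 481.4 -118.1  283. ] [-7.  -0.7 -1.8]
0.05 [ 474.6 -118.7  280.9] [-6.9 -0.7 -2.2]
0.0 [ 467.8 -119.4  278.4] [-6.7 -0.7 -2.5]
```

```bash
python3 -m jog '[{"offset":[-4,-0.4,2],"twist":0,"fingers":1},{"offset":[-4,-0.4,2],"twist":0,"fingers":1},{"offset":[-6.6,-0.7,2.8],"twist":0,"fingers":1},{"offset":[-6.8,-0.7,2.4],"twist":0,"fingers":1},{"offset":[-6.9,-0.7,2.1],"twist":0,"fingers":1},{"offset":[-7,-0.7,1.8],"twist":0,"fingers":1},{"offset":[0,0,0],"twist":0,"fingers":1},{"offset":[0,0,0],"twist":0,"fingers":1}]'
python3 - <<'E'
from h import *
for n in ("scene","side"):
    im=read_camera(n)
    if n=="scene": crop(im,240,420,210,330,4.4,"pics/j_sz.png")
    if n=="side": crop(im,180,340,150,270,5,"pics/j_dz.png")
    for k in ("prong_mid","ring_eye"): print(n,k,[(np.round(d["point"]),round(d["conf"],2)) for d in spot_point(n,k)])
E
```

```text
clock: 20.58
tool_pos: [552.3, -110.8, 285.6]
orientation: [[0.097, -0.995, 0.0], [-0.995, -0.097, -0.0], [0.0, -0.0, -1.0]]
ft_force: [-0.7, -0.2, -1.6]
width: 23.8
scene prong_mid []
scene ring_eye [(array([714., -70., 292.]), 0.95), (array([678., -71., 149.]), 0.38)]
side prong_mid [(array([713., -68., 290.]), 0.96), (array([414., -95., 116.]), 0.4)]
side ring_eye [(array([716., -65., 290.]), 0.72)]
```

View pics/j_sz.png

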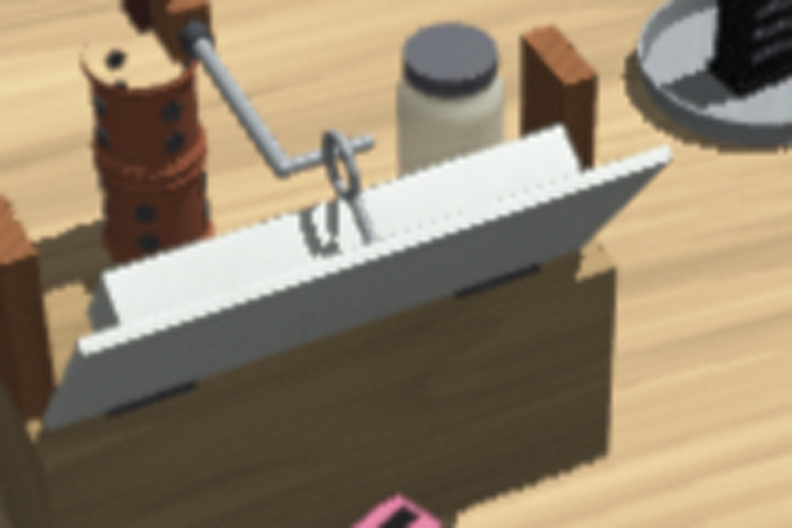

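View pics/j_dz.png

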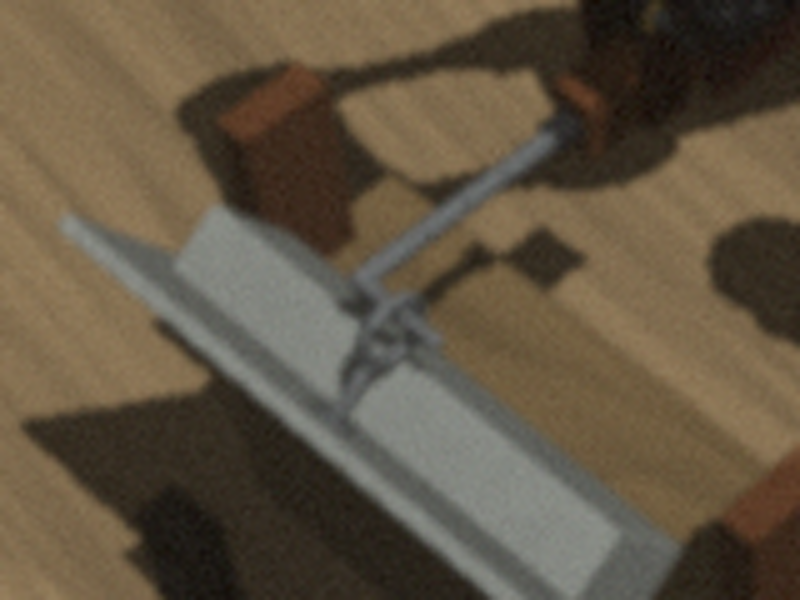

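```bash
python3 -m jog '[{"offset":[-5,-0.5,1.2],"twist":0,"fingers":1},{"offset":[-7,-0.7,1.2],"twist":0,"fingers":1},{"offset":[-7.2,-0.7,0.8],"twist":0,"fingers":1},{"offset":[-7.2,-0.7,0.3],"twist":0,"fingers":1},{"offset":[-7.2,-0.7,0],"twist":0,"fingers":1},{"offset":[-7.2,-0.7,-0.4],"twist":0,"fingers":1},{"offset":[-7.1,-0.7,-0.8],"twist":0,"fingers":1},{"offset":[-7,-0.7,-1.1],"twist":0,"fingers":1},{"offset":[-7,-0.7,-1.5],"twist":0,"fingers":1},{"offset":[-7,-0.7,-1.8],"twist":0,"fingers":1},{"offset":[0,0,0],"twist":0,"fingers":1},{"offset":[0,0,0],"twist":0,"fingers":1}]'
python3 - <<'E'
from h import *
for n in ("scene","side"):
    im=read_camera(n)
    if n=="scene": crop(im,240,420,190,310,4.4,"pics/k_sz.png")
    if n=="side": crop(im,180,340,150,270,5,"pics/k_dz.png")
    for k in ("prong_mid","ring_eye"): print(n,k,[(np.round(d["point"]),round(d["conf"],2)) for d in spot_point(n,k)])
E
```

```text
clock: 22.38
tool_pos: [483.3, -117.5, 283.3]
orientation: [[0.098, -0.995, 0.0], [-0.995, -0.098, 0.0], [-0.0, -0.0, -1.0]]
ft_force: [-1.2, 0.2, -2.7]
width: 23.6
scene prong_mid [(array([642., -76., 292.]), 0.63)]
scene ring_eye [(array([646., -75., 292.]), 0.6)]
side prong_mid [(array([642., -77., 289.]), 0.83), (array([396., 324.,   2.]), 0.72)]
side ring_eye [(array([651., -73., 294.]), 0.71)]
```

View pics/k_sz.png

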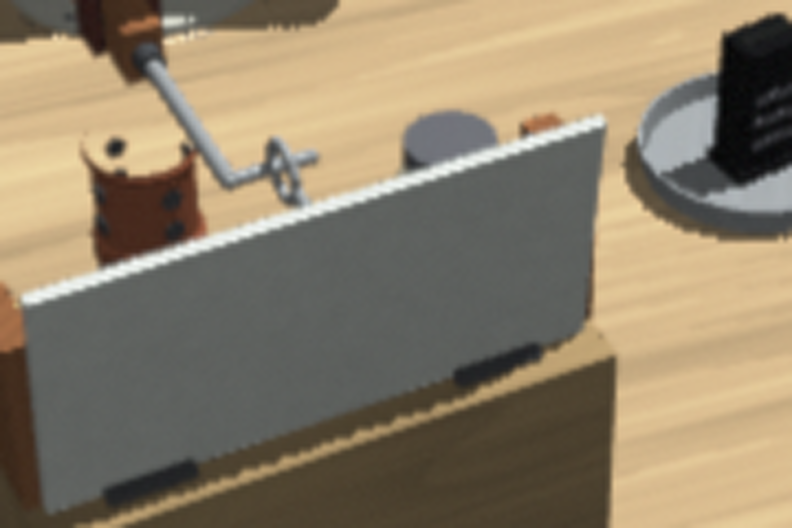

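View pics/k_dz.png

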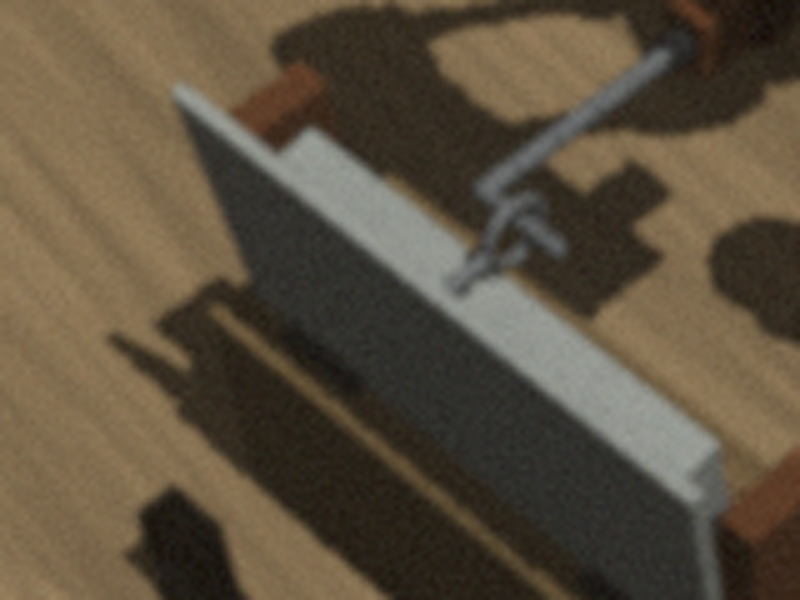

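```bash
python3 -m jog '[{"offset":[-4,-0.4,-1],"twist":0,"fingers":1},{"offset":[-4,-0.4,-1.2],"twist":0,"fingers":1},{"offset":[-3,-0.3,-1],"twist":0,"fingers":1},{"offset":[0,0,0],"twist":0,"fingers":1},{"offset":[0,0,0],"twist":0,"fingers":1}]'; python3 -m jog '[{"offset":[-2,-0.2,-0.6],"twist":0,"fingers":1},{"offset":[0,0,0],"twist":0,"fingers":1},{"offset":[0,0,0],"twist":0,"fingers":1}]';python3 -m jog '[{"offset":[-2,-0.2,-0.6],"twist":0,"fingers":1},{"offset":[0,0,0],"twist":0,"fingers":1},{"offset":[0,0,0],"twist":0,"fingers":1}]'
python3 - <<'E'
from h import *
for n in ("scene","side"):
    im=read_camera(n)
    if n=="scene": crop(im,240,420,190,310,4.4,"pics/l_sz.png")
    if n=="side": crop(im,180,340,150,270,5,"pics/l_dz.png")
    for k in ("prong_mid","ring_eye"): print(n,k,[(np.round(d["point"]),round(d["conf"],2)) for d in spot_point(n,k)])
E
```

```text
clock: 23.3
tool_pos: [472.3, -118.7, 280.0]
orientation: [[0.097, -0.995, -0.0], [-0.995, -0.097, -0.0], [0.0, 0.0, -1.0]]
ft_force: [0.1, -0.6, -2.2]
width: 23.5
clock: 23.68
tool_pos: [470.6, -118.9, 279.3]
orientation: [[0.098, -0.995, 0.0], [-0.995, -0.098, -0.0], [0.0, -0.0, -1.0]]
ft_force: [2.2, 0.8, -1.2]
width: 23.6
clock: 24.05
tool_pos: [468.4, -119.1, 278.5]
orientation: [[0.098, -0.995, -0.0], [-0.995, -0.098, 0.0], [-0.0, 0.0, -1.0]]
ft_force: [2.3, 0.1, -1.2]
width: 23.7
scene prong_mid [(array([626., -81., 286.]), 0.63)]
scene ring_eye [(array([634., -78., 290.]), 0.65)]
side prong_mid [(array([628., -79., 284.]), 0.56)]
side ring_eye [(array([634., -77., 288.]), 0.75)]
```

View pics/l_sz.png

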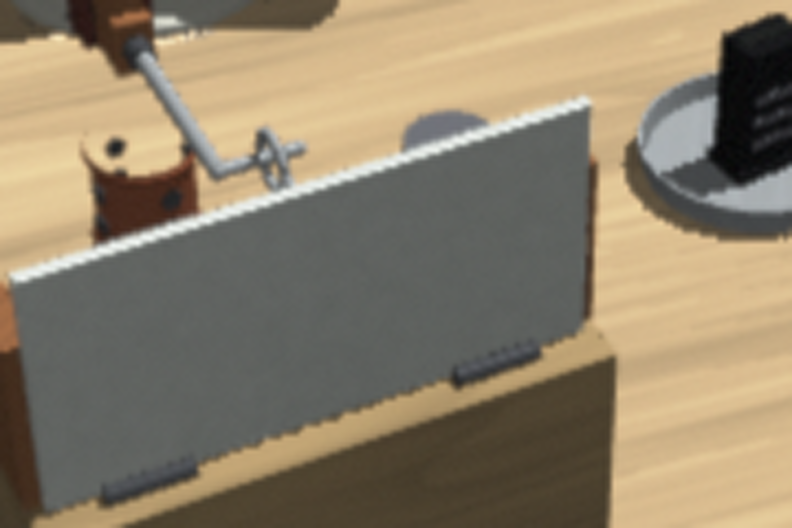

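View pics/l_dz.png

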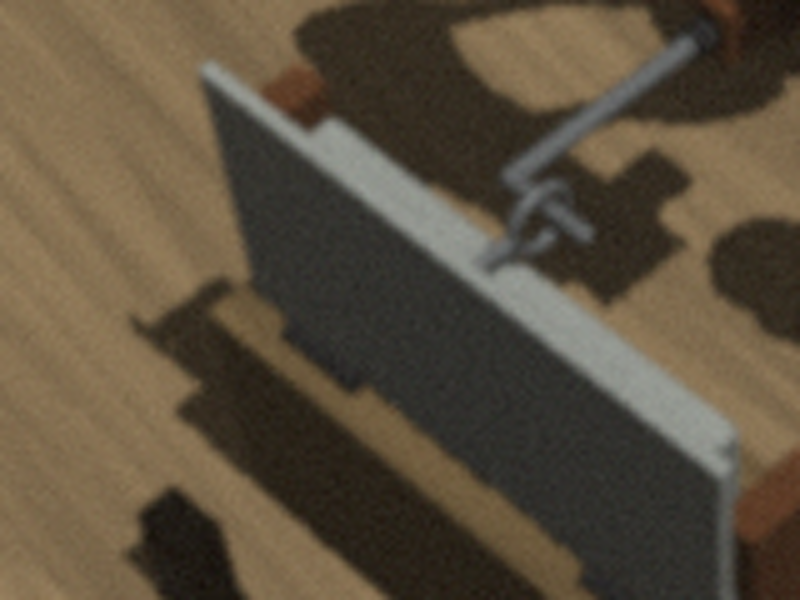

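```bash
for i in 1; do python3 -m jog '[{"offset":[-1.5,-0.15,-0.4],"twist":0,"fingers":1},{"offset":[0,0,0],"twist":0,"fingers":1},{"offset":[0,0,0],"twist":0,"fingers":1}]'; done; python3 -m jog '[{"offset":[-1.5,-0.15,0],"twist":0,"fingers":1},{"offset":[0,0,0],"twist":0,"fingers":1},{"offset":[0,0,0],"twist":0,"fingers":1}]'
```

```text
clock: 24.72
tool_pos: [467.6, -119.1, 278.2]
orientation: [[0.098, -0.995, 0.001], [-0.995, -0.098, 0.0], [-0.0, -0.001, -1.0]]
ft_force: [5.7, -0.0, -1.8]
width: 23.7
clock: 25.1
tool_pos: [467.2, -119.0, 278.0]
orientation: [[0.098, -0.995, 0.004], [-0.995, -0.098, 0.0], [-0.0, -0.004, -1.0]]
ft_force: [11.4, 2.0, -4.6]
width: 23.8
```

```bash
python3 -m jog '[{"offset":[4,0.4,0.5],"twist":0,"fingers":1},{"offset":[4,0.4,1],"twist":0,"fingers":1},{"offset":[2.5,0.2,1],"twist":0,"fingers":1},{"offset":[0,0,0],"twist":0,"fingers":1},{"offset":[0,0,0],"twist":0,"fingers":1}]'
python3 - <<'E'
from h import *
V=np.array([677,-72.4,150]);R=Rz(0.099)
for n,(x0,y0,f) in (("scene",(240,190,4.4)),("side",(180,150,5))):
    im=read_camera(n); big=cv2.resize(im[y0:y0+120,x0:x0+(180 if n=="scene" else 160),::-1],None,fx=f,fy=f,interpolation=cv2.INTER_CUBIC)
    m=camera_model(n)
    for t,col in ((0,(0,255,0)),(0.05,(0,0,255))):
        L=[V+R@np.array([157*np.sin(t)+8*np.cos(t),y,157*np.cos(t)-8*np.sin(t)]) for y in (-155,155)]
        p=((proj(m,L)-[x0-.5,y0-.5])*f).astype(int)
        cv2.line(big,tuple(map(int,p[0])),tuple(map(int,p[1])),col,1)
    cv2.imwrite(f"pics/m_{n}.png",big)
    for k in ("prong_mid","ring_eye"): print(n,k,[(np.round(d["point"]),round(d["conf"],2)) for d in spot_point(n,k)])
E
```

```text
clock: 25.72
tool_pos: [475.9, -118.4, 280.7]
orientation: [[0.097, -0.995, -0.0], [-0.995, -0.097, -0.0], [0.0, 0.0, -1.0]]
ft_force: [-0.4, -0.1, -2.0]
width: 23.9
scene prong_mid [(array([634., -79., 286.]), 0.75)]
scene ring_eye [(array([632., -77., 289.]), 0.92)]
side prong_mid [(array([632., -74., 290.]), 0.65), (array([ 410., -101.,   36.]), 0.24)]
side ring_eye [(array([635., -79., 287.]), 0.77)]
```

View pics/m_scene.png

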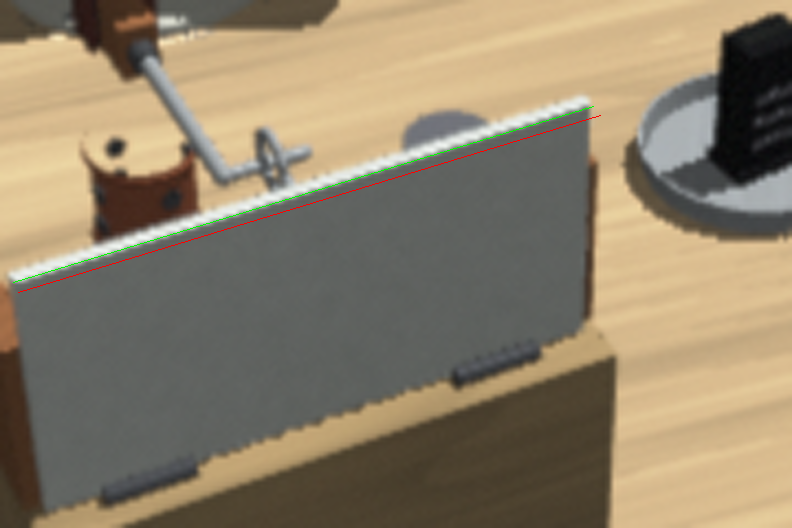

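View pics/m_side.png

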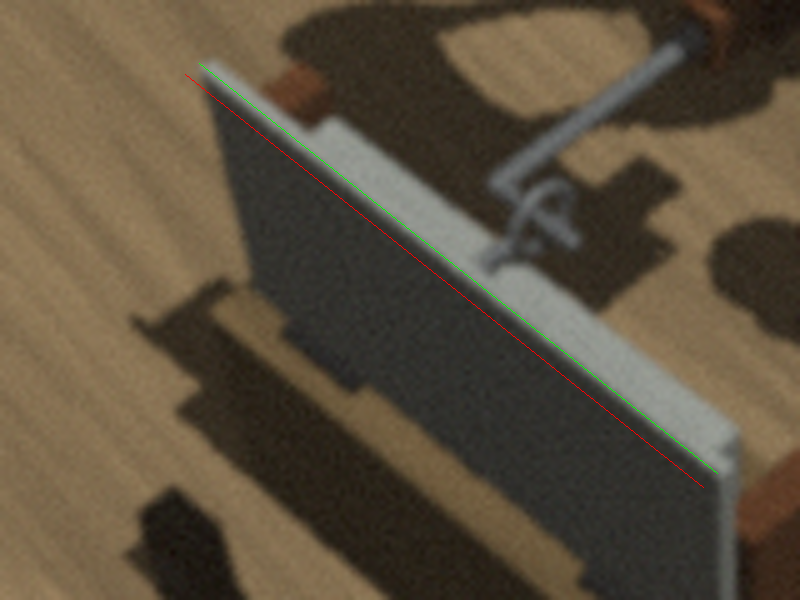

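```bash
python3 -m jog '[{"offset":[0.6,-6,0],"twist":0,"fingers":1},{"offset":[1,-10,0],"twist":0,"fingers":1},{"offset":[1,-10,0],"twist":0,"fingers":1},{"offset":[1,-10,0],"twist":0,"fingers":1},{"offset":[1,-10,0],"twist":0,"fingers":1},{"offset":[1,-14,0],"twist":0,"fingers":1},{"offset":[0,0,0],"twist":0,"fingers":1},{"offset":[0,0,0],"twist":0,"fingers":1}]'
python3 - <<'E'
from h import *
im=read_camera("scene");crop(im,0,640,0,480,1,"pics/n_scene.png")
for k in ("prong_mid","ring_eye"): print(k,[(np.round(d["point"]),round(d["conf"],2)) for d in spot_point("scene",k)])
E
```

```text
clock: 27.02
tool_pos: [481.6, -178.3, 280.7]
orientation: [[0.097, -0.995, -0.0], [-0.995, -0.097, 0.0], [-0.0, 0.0, -1.0]]
ft_force: [-0.1, -0.2, -2.0]
width: 24.0
prong_mid [(array([ 642., -141.,  288.]), 0.95)]
ring_eye [(array([631., -76., 292.]), 0.72)]
```

View pics/n_scene.png

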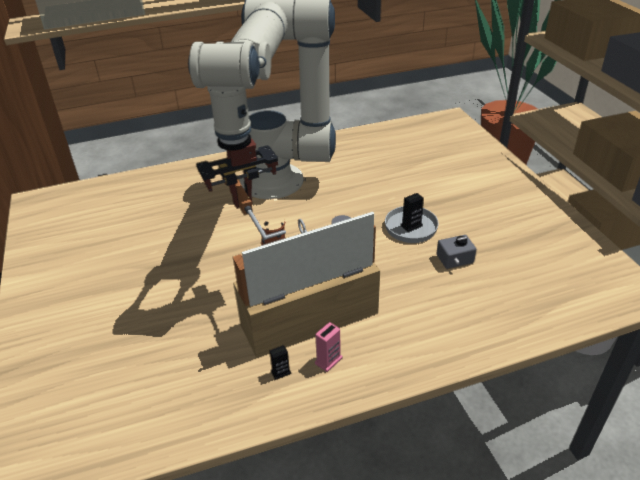

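```bash
python3 -m jog '[{"offset":[-5,-40,0],"twist":0,"fingers":1},{"offset":[-5,-45,0],"twist":0,"fingers":1},{"offset":[-5,-45,0],"twist":-10,"fingers":1},{"offset":[-5,-35,-30],"twist":-10,"fingers":1},{"offset":[0,0,-50],"twist":-10,"fingers":1},{"offset":[0,0,-50],"twist":-10,"fingers":1},{"offset":[0,0,-50],"twist":0,"fingers":1},{"offset":[0,0,-40],"twist":0,"fingers":1},{"offset":[0,0,-25],"twist":0,"fingers":1},{"offset":[0,0,0],"twist":0,"fingers":1},{"offset":[0,0,0],"twist":0,"fingers":1}]'
```

```text
clock: 28.55
tool_pos: [462.3, -343.7, 37.3]
orientation: [[-0.565, -0.825, 0.002], [-0.825, 0.565, -0.001], [0.0, -0.002, -1.0]]
ft_force: [-0.3, -0.6, -1.0]
width: 23.9
```

```bash
python3 -m jog '[{"offset":[0,0,-12],"twist":0,"fingers":1},{"offset":[0,0,-8],"twist":0,"fingers":1},{"offset":[0,0,-3],"twist":0,"fingers":1},{"offset":[0,0,0],"twist":0,"fingers":1},{"offset":[0,0,0],"twist":0,"fingers":1}]';python3 -m jog '[{"offset":[0,0,-1.5],"twist":0,"fingers":1},{"offset":[0,0,0],"twist":0,"fingers":1},{"offset":[0,0,0],"twist":0,"fingers":1}]'
```

```text
clock: 29.18
tool_pos: [461.7, -343.4, 12.9]
orientation: [[-0.565, -0.825, 0.0], [-0.825, 0.565, -0.0], [0.0, -0.0, -1.0]]
ft_force: [-0.6, 0.0, -2.1]
width: 23.8
clock: 29.55
tool_pos: [461.9, -343.6, 12.0]
orientation: [[-0.565, -0.825, 0.001], [-0.825, 0.565, -0.001], [0.0, -0.001, -1.0]]
ft_force: [-0.8, -0.2, 4.6]
width: 23.8
```

Contact with the shelf, so I'll release and retreat.

```bash
python3 -m jog '[{"offset":[0,0,0],"twist":0,"fingers":-1},{"offset":[0,0,0],"twist":0,"fingers":-1},{"offset":[0,0,0],"twist":0,"fingers":-1},{"offset":[0,0,0],"twist":0,"fingers":-1},{"offset":[0,0,30],"twist":0,"fingers":-1},{"offset":[0,0,50],"twist":0,"fingers":-1},{"offset":[0,0,50],"twist":0,"fingers":-1},{"offset":[0,0,50],"twist":0,"fingers":-1},{"offset":[-20,-60,20],"twist":0,"fingers":-1},{"offset":[-20,-60,0],"twist":0,"fingers":-1},{"offset":[0,0,0],"twist":0,"fingers":-1},{"offset":[0,0,0],"twist":0,"fingers":-1}]'
python3 - <<'E'
from h import *
for n in ("scene","side"):
    im=read_camera(n);crop(im,0,640,0,480,1,f"pics/o_{n}.png")
    for k in ("pole_handle","prong_mid","ring_eye","holder_mid","dish_in","tower_low_mid","tower_up_mid","jar_mid","pump_mid"): print(n,k,[(np.round(d["point"]),round(d["conf"],2)) for d in spot_point(n,k)][:2])
E
```

```text
clock: 31.05
tool_pos: [423.0, -458.8, 209.5]
orientation: [[-0.565, -0.825, -0.0], [-0.825, 0.565, 0.001], [-0.001, 0.001, -1.0]]
ft_force: [0.2, -0.1, 0.2]
width: 87.7
scene pole_handle [(array([ 448., -335.,   18.]), 0.76)]
scene prong_mid [(array([ 605., -415.,   19.]), 0.76)]
scene ring_eye [(array([631., -76., 287.]), 0.77)]
scene holder_mid [(array([ 783., -193.,   38.]), 0.72), (array([792., -74.,  54.]), 0.68)]
scene dish_in [(array([398., 325.,   4.]), 0.84), (array([631., -77., 291.]), 0.55)]
scene tower_low_mid []
scene tower_up_mid [(array([418., -99., 116.]), 0.83), (array([ 449., -336.,   16.]), 0.41)]
scene jar_mid [(array([570., 378.,  31.]), 0.71)]
scene pump_mid [(array([571., 379.,  34.]), 0.72)]
side pole_handle [(array([ 453., -334.,   19.]), 0.61)]
side prong_mid []
side ring_eye [(array([632., -77., 287.]), 0.9)]
side holder_mid [(array([ 787., -189.,   41.]), 0.9), (array([793., -73.,  51.]), 0.65)]
side dish_in [(array([397., 324.,   2.]), 0.87), (array([ 450., -334.,   22.]), 0.44)]
side tower_low_mid [(array([412., -95.,  37.]), 0.63)]
side tower_up_mid [(array([677., -72.,   2.]), 0.73), (array([415., -96., 113.]), 0.64)]
side jar_mid [(array([445.,  92.,  65.]), 0.7), (array([ 449., -339.,   20.]), 0.7)]
side pump_mid [(array([573., 374.,  29.]), 0.59)]
```

View pics/o_scene.png

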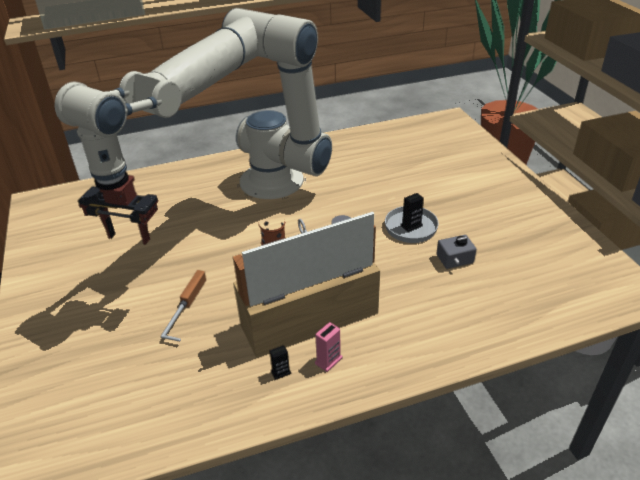

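View pics/o_side.png

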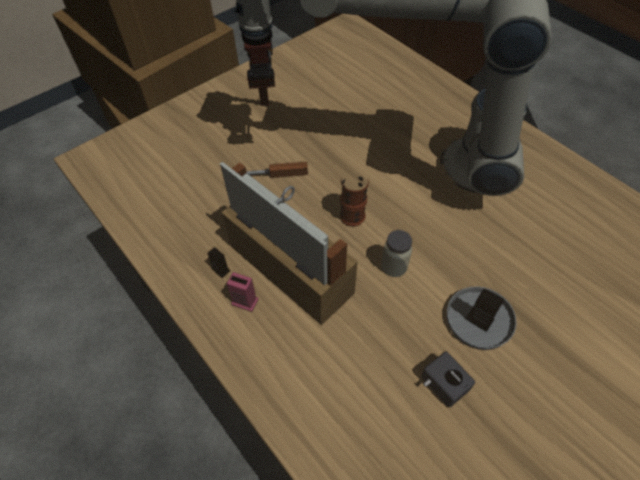

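Both views agree. The flap is shut, the holder stands in the dish at (413,212) in the scene view, and the pole lies flat at (185,305). The bystanders haven't moved, so I'll hand in.

```bash
python3 -c "
from plant import *
print(close_job())"
```

```text
the job is handed in; nothing more can be done
None
```

I handed the job in at about 32 s of the 72 s, with every step done in order; no verdict is reported.

**What I did**
- **Holder:** I stood the larger black holder upright near the middle of the dish and let go.
- **Flap:** I put the pole's prong through the ring and drew the flap shut along its arc, at about 0.4 rad/s. I stopped when the force rose to about 11 N and the tool stopped advancing against the stop. The gripper was kept well clear of the vent and flap, and no reading hinted at a touch.
- **Pole:** I unhooked it and laid it flat, close to where it started.

**Last checks**
- **Flap:** its top edge matched the drawn line for fully shut in both cameras before unhooking. Afterwards the ring measured (631, -76, 287), against an expected (632, -77, 287).
- **Pole:** the handle centre is about 18 mm above the shelf, well clear of the vent and dish.
- **Bystanders:** the lower tower, jar and pump measured within about 7 mm of their starting positions. The upper tower had no starting measurement, but it looked unmoved.

**What disagreed**
- **Holder not detected at the end:** in the final pictures the detector's best two hits for the holder were both look-alikes behind the vent. I judged it upright in the dish by eye. It had measured (397, 327, 56) just after release, within 3 mm of the dish centre.
- **False detections:** there were also a few false hits, such as a "jar" at the pump's position, and I ignored them.

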